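# Key tag into the rotating key caddy, dish turned to the front and held

## Robot

A 7-joint arm with a two-finger parallel gripper is mounted at the origin on the work surface. World frame = base frame: x ahead of the robot, y to its left, z up, the work surface at z = 0. Lengths are in mm, angles in degrees, forces in N, time in s.
With the tool pointing down it reaches from about 425 to 1025 mm from the base axis. Payload 9.4 kg.
Tool frame: the origin (TCP) lies on the mounting face of the last link; the fingertips stand 186 mm ahead of it and the grasp point (between the pads) lies 167 mm ahead of it; x points along the fingers, y is the direction in which the jaws open and shut, and the axes are right-handed (so a half turn about x gives the same grasp; the last joint's range is limited). The gripper opens to 93 mm and grips with 3 to 60 N. Pads are 15 mm wide; open, the fingers measure 128 mm over their backs; the gripper's body (75 mm by 188 mm) begins 65 mm behind the grasp point.
Start: joints at [59.49, 34.337, -0.143, 91.639, 0.103, 54.024, -4.572], TCP at [319.129, -650.985, 404.718] pointing down, gripper open.
Joint ranges: [-147.43, 147.43], [-19.82, 112.94], [-74.19, 73.91], [6.32, 146.72], [-59.91, 239.91], [6.04, 106.73], [-150.56, 150.56]. Speed limits (degrees/s): [127.2, 127.2, 172.46, 172.46, 180, 180, 180].

## Interface

Orientations are given as a 3x3 rotation matrix whose columns are the frame's x, y, z axes.
In Python, from rig import arm gives the robot as it stands. The module is installed in compiled form; this text tells all that it offers.
- The arm moves only by the tool jog_arm, never from a script. Its argument "moves" is a list that holds one entry, the list of rows, each a list of 6 numbers: the shift along the tool's x, y, z in mm, then the turn, a rotation vector about the tool's x, y, z in rad. In form: [[[dx, dy, dz, ax, ay, az], ...]]. A call has 1 to 10 rows; each row shifts and turns the pose as measured when the row begins, along the tool's axes as they then stand; what a row does not reach is not made up. A row lasts 1/8 s, in which the tool goes at most 62.5 mm and 10.7 degrees, less where a joint would pass 70% of its speed; a pose out of reach is approached as far as the arm can. A call with a gripper value outside its range is refused whole. "claw" is the opening, from -1 (shut) to 1 (fully open), set as the call begins (left out, the last holds). The fingers move at their own pace and stop on an object; "grip_force" is the grip in N (left out, the last holds). Time passes only in rows, so rows that do not move let the fingers close. It gives the time, the measured TCP pose, the force and the opening at its end, in the units of the state.
- arm.get_obs(): the state, without advancing time (a new reading comes with each control period).
- arm.read_camera(name): name is "scene" or "top" or "wrist"; returns (picture, depth): 384x512x3 uint8, red, green, blue; 384x512 float32, mm along the optical axis (not along the pixel's ray), 0 where there is no reading.
- arm.camera_info(name): a dict with "fx", "fy", "cx", "cy" (pixels), "origin" and "rotation" of the camera in the world; the wrist camera has in their place "hand_eye" (4x4, takes a point from camera to tool coordinates, whose origin is the TCP and whose axes are the tool frame's). Camera axes: x right, y up, looking along -z (the intrinsics and any distortion apply to the point x, -y, -z); pixel columns grow to the right and rows downward; lengths in mm; the calibration is good to about 2 mm. A picture is of the moment at which its call begins: read the wrist's pose just before it. camera_info takes no time and is no camera call.
- arm.hand_in(): hands the job in, once; it reports no verdict.
The state is a dict: "t": time; "joints": joint angles; "qvel": joint speeds; "effort": joint torques, N m; "tcp_pos": TCP position; "orientation": TCP orientation; "force": force on the tool from outside, world axes, zero at the start; "ft_torque": the same for the moment, N m; "finger_gap": finger opening in mm.
Only numpy, scipy, OpenCV 4.12 (cv2) and the standard library are available. Lean on these libraries where they do the work, as an engineer would, in place of code of your own. Each camera call takes 0.05 s, during which the arm holds its last target.

## Task

Pick up the flat brass key tag from the ledge and lay it flat in the round dish of the rotating key caddy. Then take hold of the caddy's tall round peg and turn the platter until the round dish, with the tag still in it, is lined up with the pointer tab on the fixed base, and hold it still there: finish with the peg still gripped between the fingers, not let go. Leave the bowl, the flashlight and the sunglasses case where they are.

Things in the scene. Friction and masses are not known exactly. Their poses are not given: they have to be found in the camera images.
- tag_center (a point): Centre (half-way up) of the loose flat brass key tag, a plain plate 44 mm long (its x axis), 26 mm wide (y axis) and 6 mm thick, about 55 g, lying flat on the ledge (so 3 mm above it) at any yaw. Best pinched across its 26 mm width.
- base: Fixed round steel base of the key caddy, 224 mm in diameter, 14 mm high; origin on the ledge, on the vertical axis about which the platter turns. Its -x axis points along its pointer tab, a low bar with a round end, which sticks out from under the platter to 154 mm from the axis and faces roughly towards the robot. It does not move.
- caddy (a joint): Angle of the caddy's platter (wooden disc, 240 mm in diameter, top 28 mm above the ledge) on its base, rad, growing anticlockwise seen from above; 0 or any whole turn (2 pi) when the round dish is lined up with the pointer tab. It turns either way through more than a full turn, with light friction (0.05 N m), and stays where it is left.
- dish (a point): Centre of the inner floor of the round shallow steel dish on the platter, 31 mm above the ledge, 75 mm from the turning axis. The dish is about 66 mm across inside at the floor and 80 mm across outside at the rim; its rim is 9 mm above its inner floor. It turns with the platter.
- front_spot (a point): Point on the fixed base's front line, above the pointer tab's direction, 75 mm from the turning axis and 31 mm above the ledge: where the dish's centre (dish) is when the dish is lined up with the pointer tab.
- peg_top (a point): Centre of the top end of the tall upright steel peg on the platter, a plain round pin 16 mm in diameter, its top 109 mm above the ledge, 75 mm from the turning axis, straight across from the dish. Its upper 35 mm stand above all else on the platter. It spins freely about its own vertical axis, so a gripper holding it can lead it round the circle without turning itself.
- peg: The tall round peg itself, 16 mm in diameter, 75 mm long; origin at its lower end, 34 mm above the ledge; its x and y axes mean nothing. Round the platter, each centred 75 mm from the turning axis, a quarter turn apart, anticlockwise from above: round dish, square bin (56 x 50 mm, top 58 mm above the ledge), peg, slotted key rack with three keys (top 69 mm above the ledge).
- bowl: Bystander: pale blue ceramic bowl, 130 mm in diameter, 50 mm high, origin at the centre of its underside.
- flashlight: Bystander: plastic flashlight lying along its x axis, 150 mm long, up to 40 mm in diameter, origin under its middle.
- sunglasses_case: Bystander: closed aluminium sunglasses case, 160 mm long (x axis), 62 mm wide, 43 mm high, origin at the centre of its underside.
Not all that is in view belongs to the job. Of the things shaped like the part that bears tag_center, the brass one is meant.

How it is judged:
By the outcome, as a careful person would: the job done as asked, in the order asked, and still so for the second after the job is handed in, while the arm keeps its last pose, push and grip.
It also fails if it takes over 48 s, if anything falls off the work surface, if the arm or the gripper's body presses on something with over 40 N, if the wrist force passes 120 N, or if a joint passes its speed limit or range.

## Working session

There is one attempt and no reset: what is moved stays moved. The work goes in short steps, Python scripts to look and compute and a tool call to move; the robot and the scene stay as the last step left them, time stands still between calls to the robot, and variables do not carry over. Pictures are saved under pics/ and viewed, and the job is handed in when it is done.

Besides the shell and the picture viewer there is one more tool, called as name(argument=value, ...), one argument or row to a line, values as JSON. jog_arm: Moves the arm, as the interface text tells. Its arguments: {"type":"object","properties":{"moves":{"type":"array","items":{"type":"array","items":{"type":"array","items":{"type":"number"}}}},"claw":{"type":"number"},"grip_force":{"type":"number"}},"required":["moves"]}

```bash
mkdir -p pics
cat > h.py <<'E'
from rig import arm
import numpy as np, cv2
def snap(n,f):
    o=arm.get_obs(); p,d=arm.read_camera(n); p=np.array(p)
    cv2.imwrite(f'pics/{f}.png',p[:,:,::-1]); np.savez(f'pics/{f}.npz',p=p,d=d,pos=o['tcp_pos'],R=o['orientation'])
    return p,np.array(d),o
def cam(n,o=None):
    i=arm.camera_info(n)
    if n=='wrist':
        H=np.array(i['hand_eye']);R=np.array(o['orientation']);t=np.array(o['tcp_pos'])
        return i,R@H[:3,:3],R@H[:3,3]+t
    return i,np.array(i['rotation']),np.array(i['origin'])
def ray(n,u,v,o=None):
    i,R,t=cam(n,o)
    d=np.array([(u-i['cx'])/i['fx'],-(v-i['cy'])/i['fy'],-1.])
    return t,R@d
def onz(n,u,v,z,o=None):
    t,d=ray(n,u,v,o); return t+d*(z-t[2])/d[2]
def dep(n,u,v,D,o=None):
    t,d=ray(n,u,v,o); return t+d*D
def proj(n,P,o=None):
    i,R,t=cam(n,o); c=R.T@(np.array(P)-t)
    return i['cx']+i['fx']*c[0]/-c[2], i['cy']-i['fy']*c[1]/-c[2]
E
python3 - <<'E'
from h import *
np.set_printoptions(suppress=True,precision=3)
for n in('scene','top','wrist'):
    p,d,o=snap(n,n+'0'); print(n,arm.camera_info(n))
print(arm.get_obs())
E
```

```text
scene {'fx': 398.189409155354, 'fy': 398.189409155354, 'cx': 251.92398501473832, 'cy': 192.34583080190117, 'origin': array([938.592, 467.174, 834.318]), 'rotation': array([[-0.703, -0.546,  0.457],
       [ 0.712, -0.526,  0.466],
       [-0.014,  0.652,  0.758]])}
top {'fx': 457.9492208783285, 'fy': 457.9492208783285, 'cx': 254.63492456508038, 'cy': 194.53139461550668, 'origin': array([ 263.67 ,   -2.11 , 1466.406]), 'rotation': array([[ 0.007,  0.987, -0.161],
       [-1.   ,  0.004, -0.018],
       [-0.017,  0.161,  0.987]])}
wrist {'fx': 285.3599011360383, 'fy': 285.3599011360383, 'cx': 255.50665998705915, 'cy': 191.69206486975907, 'hand_eye': array([[  0.   ,   0.281,  -0.96 ,  20.108],
       [  1.   ,   0.001,   0.   ,  -0.598],
       [  0.001,  -0.96 ,  -0.281, -78.148],
       [  0.   ,   0.   ,   0.   ,   1.   ]])}
{'t': 0.15, 'joints': array([59.489, 34.374, -0.145, 91.671,  0.103, 54.025, -4.571]), 'qvel': array([-0.029, -0.202, -0.037, -0.111, -0.003, -0.014, -0.061]), 'effort': array([  0.002, -76.559,   1.499, -25.256,  -0.052,   0.015,   0.   ]), 'tcp_pos': array([ 319.082, -650.838,  404.053]), 'orientation': array([[-0.001,  0.44 , -0.898],
       [ 0.001, -0.898, -0.44 ],
       [-1.   , -0.001,  0.   ]]), 'force': array([ 0.587,  0.345, -0.928]), 'ft_torque': array([ 0.004, -0.052, -0.025]), 'finger_gap': 93.16531215553385}
```

View pics/scene0.png

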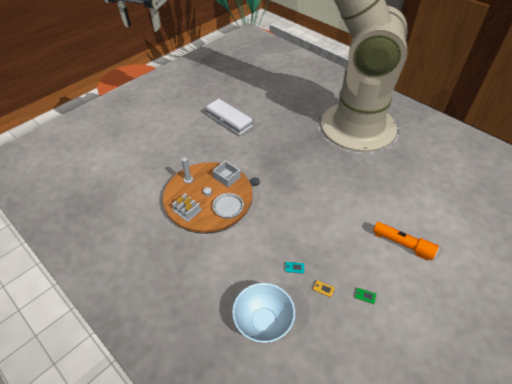

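View pics/top0.png

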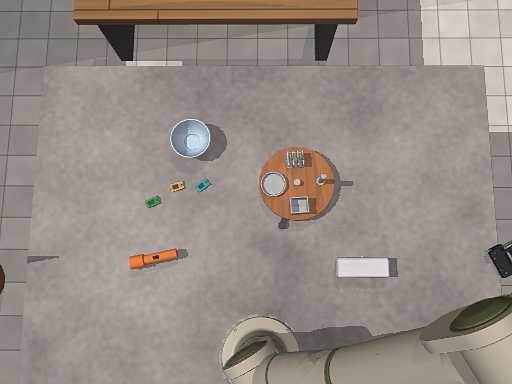

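View pics/wrist0.png

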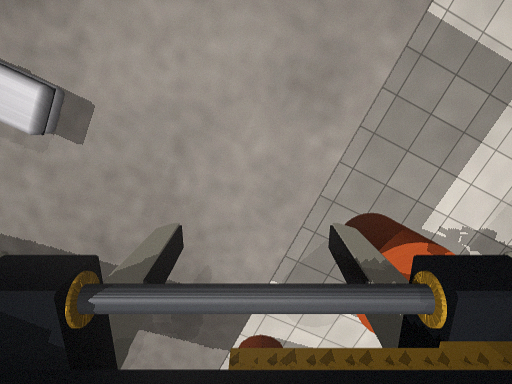

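Scene view: candidates for the brass tag are the teal tag at top (203,185), the yellow tag at (177,186) and the green tag at (153,202). By colour the yellow one is brass. The caddy is at top (298,183), with its pointer tab near (283,224). Next come a close crop and measurements.

Run:
```python
from h import *
np.set_printoptions(suppress=True,precision=1)
T=np.load('pics/top0.npz');S=np.load('pics/scene0.npz')
a=cv2.resize(T['p'][170:220,135:225],None,fx=6,fy=6,interpolation=cv2.INTER_CUBIC)
b=cv2.resize(S['p'][250:310,270:390],None,fx=4.5,fy=5,interpolation=cv2.INTER_CUBIC)
w=max(a.shape[1],b.shape[1]);a=cv2.copyMakeBorder(a,0,0,0,w-a.shape[1],0);b=cv2.copyMakeBorder(b,0,0,0,w-b.shape[1],0)
cv2.imwrite('pics/crop1.png',np.vstack([a,b])[:,:,::-1])
c1=cv2.resize(T['p'][140:235,250:360],None,fx=5,fy=5,interpolation=cv2.INTER_CUBIC)
cv2.imwrite('pics/crop2.png',c1[:,:,::-1])
for n,I in(('top',T),('scene',S)):
    hsv=cv2.cvtColor(I['p'],cv2.COLOR_RGB2HSV)
    for nm,lo,hi in(('yel',18,32),('teal',85,100),('green',50,80)):
        m=cv2.inRange(hsv,(lo,110,90),(hi,255,255))
        k,l,s,c=cv2.connectedComponentsWithStats(m)
        for j in range(1,k):
            if s[j,4]>25:
                u,v=c[j]; d=I['d'][int(round(v)),int(round(u))]
                print(n,nm,s[j,4],c[j],'z6',onz(n,u,v,6),'dep',dep(n,u,v,d))
    m=cv2.inRange(hsv,(5,110,60),(17,255,255))
    k,l,s,c=cv2.connectedComponentsWithStats(m)
    for j in range(1,k):
        if s[j,4]>300: print(n,'wood/orange',s[j],c[j],onz(n,*c[j],28))
```

```text
top yel 71 [177.1 185.9] z6 [529.3 276.4   6. ] dep [530.3 277.4   0.9]
top teal 74 [202.2 184.6] z6 [534.  194.6   6. ] dep [534.  194.7   5.8]
top green 65 [152.7 201.3] z6 [478.3 353.7   6. ] dep [479.  354.8   1.3]
top wood/orange [  73    0  285   25 6683] [215.6  11.3] [1130.9  161.    28. ]
top wood/orange [ 260  147   74   73 3017] [299.4 183.1] [ 536.  -119.1   28. ]
top wood/orange [129 249  49  20 488] [151.2 258.1] [295.6 345.3  28. ]
scene yel 99 [184.8 202.1] z6 [ 589.7 -147.7    6. ] dep [ 612.8 -107.    60.9]
scene yel 175 [322.9 288.3] z6 [531.8 275.6   6. ] dep [531.3 275.3   5. ]
scene teal 151 [293.8 267.3] z6 [536.6 193.    6. ] dep [536.9 193.2   6.7]
scene green 35 [255.3   3.5] z6 [-393.3 -841.9    6. ] dep [-538.5 -984.6  -84.3]
scene green 167 [364.5 295.4] z6 [480.8 352.9   6. ] dep [480.5 352.8   5.5]
scene wood/orange [    0     0   241   134 17079] [82.4 48.9] [  386.1 -1027.1    28. ]
scene wood/orange [266   1  86  44 922] [310.3  22.7] [-386.6 -512.3   28. ]
scene wood/orange [ 395    0   95  112 6415] [439.4  48.5] [-562.6  -22.1   28. ]
scene wood/orange [ 464   25   48  119 2929] [495.3  96.1] [-410.   257.7   28. ]
scene wood/orange [ 163  162   89   71 3124] [204.5 197.7] [ 553.  -105.6   28. ]
scene wood/orange [373 221  66  39 935] [407.1 240.8] [303.1 348.   28. ]
```

View pics/crop1.png

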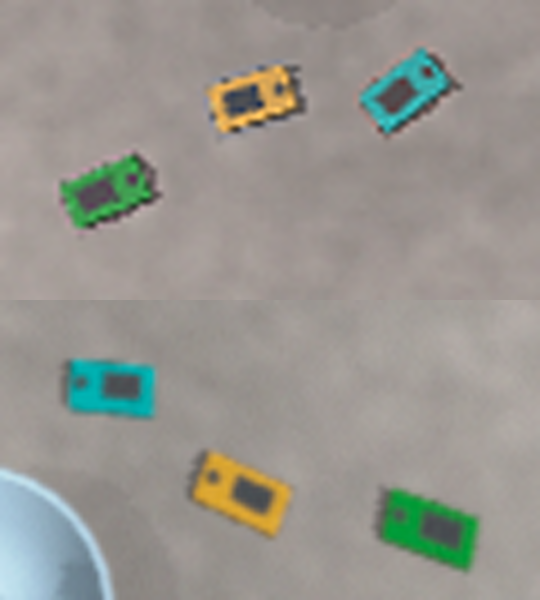

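View pics/crop2.png

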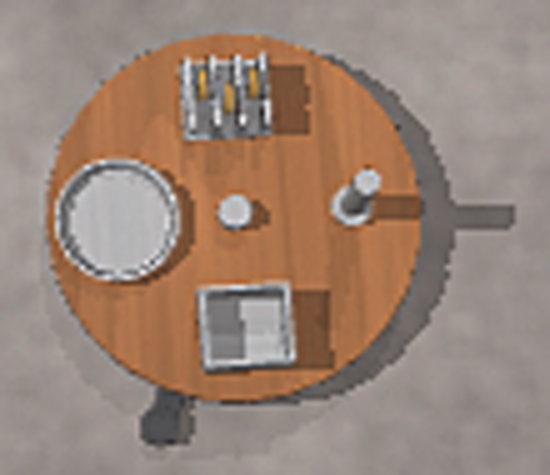

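The crops show three like-shaped tags. The yellow one, at top (177,186) and scene (323,288), is the brass one; the others are teal and green. Now I'll measure tag pose, platter centre, dish, peg and pointer.

```bash
cat > meas.py <<'E'
from h import *
np.set_printoptions(suppress=True,precision=1)
T=np.load('pics/top0.npz');S=np.load('pics/scene0.npz')
def big(m,near):
    k,l,s,c=cv2.connectedComponentsWithStats(m)
    js=[j for j in range(1,k) if s[j,4]>20]
    j=min(js,key=lambda j:np.hypot(*(c[j]-near))); return (l==j).astype(np.uint8)
def hull(m):
    c,_=cv2.findContours(cv2.resize(m,None,fx=4,fy=4,interpolation=cv2.INTER_LINEAR),cv2.RETR_EXTERNAL,cv2.CHAIN_APPROX_NONE)
    h=cv2.convexHull(max(c,key=cv2.contourArea))[:,0,:].astype(float); return (h+.5)/4-.5
for n,I,tn,wn in(('top',T,(177,186),(299,183)),('scene',S,(323,288),(204,198))):
    hsv=cv2.cvtColor(I['p'],cv2.COLOR_RGB2HSV)
    m=big(cv2.inRange(hsv,(15,110,90),(32,255,255)),tn)
    W=np.array([onz(n,u,v,6)[:2] for u,v in hull(m)],np.float32)
    r=cv2.minAreaRect(W); b=cv2.boxPoints(r); e=max((b[1]-b[0],b[2]-b[1]),key=np.linalg.norm)
    print(n,'tag',r,'yaw',np.degrees(np.arctan2(e[1],e[0])))
    m=big(cv2.inRange(hsv,(3,90,60),(17,255,255)),wn)
    W=np.array([onz(n,u,v,28)[:2] for u,v in hull(m)],np.float32)
    print(n,'platter',cv2.minEnclosingCircle(W),cv2.fitEllipse(W))
print('top dish',onz('top',250+118/5,140+221/5,40),'peg',onz('top',250+368/5,140+181/5,109),'bin',onz('top',250+247/5,140+325/5,58),'hub',onz('top',250+235/5,140+211/5,40))
E
python3 meas.py
python3 - <<'E'
from h import *
S=np.load('pics/scene0.npz')
cv2.imwrite('pics/crop3.png',cv2.resize(S['p'][145:240,155:270],None,fx=6,fy=6,interpolation=cv2.INTER_CUBIC)[:,:,::-1])
E
```

```text
top tag ((529.2176513671875, 277.58795166015625), (26.86688804626465, 45.54765701293945), 19.090944290161133) yaw -70.90907
top platter ((537.23193359375, -109.27799224853516), 120.94327545166016) ((537.2626342773438, -109.23231506347656), (240.11488342285156, 241.0384063720703), 50.9531135559082)
scene tag ((531.0054931640625, 276.0832214355469), (29.592208862304688, 45.706512451171875), 18.280996322631836) yaw -71.718895
scene platter ((539.1354370117188, -108.74929809570312), 124.15060424804688) ((539.7394409179688, -109.36748504638672), (241.3081512451172, 247.62811279296875), 148.69993591308594)
top dish [529.8 -36.5  40. ] peg [ 542.1 -185.5  109. ] bin [ 461.2 -116.    58. ] hub [ 536.6 -110.5   40. ]
```

View pics/crop3.png

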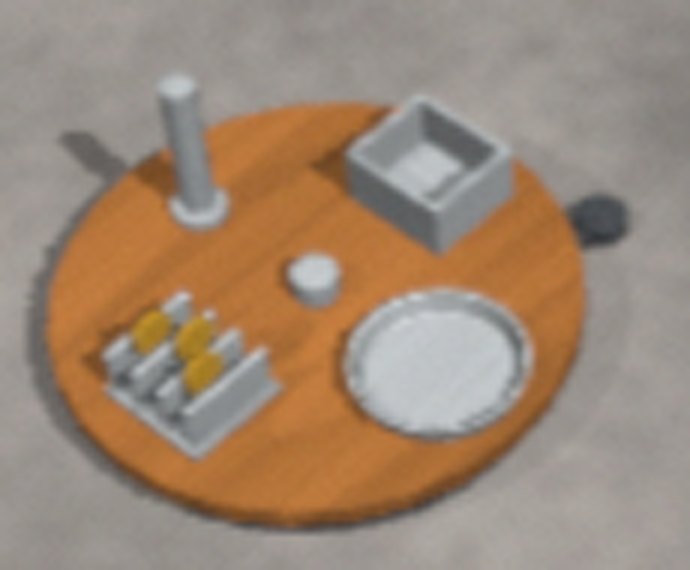

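```bash
cat >> h.py <<'E'
def wrap(a): return (a+np.pi)%(2*np.pi)-np.pi
def plan(target,yaw,n,polar=False,o=None,lead=1.0):
    """rows for straight (or polar) path to target TCP pos, tool y yaw (deg), tool down"""
    o=o or arm.get_obs(); p=np.array(o['tcp_pos']);R=np.array(o['orientation'])
    psi=np.arctan2(R[1,1],R[0,1]); dps=wrap(np.radians(yaw)-psi)
    tgt=np.array(target,float); rows=[]
    cur=p.copy();c=psi
    # tilt error correction, spread over rows, in tool frame
    for k in range(1,n+1):
        s=k/n
        if polar:
            r0,a0=np.hypot(p[0],p[1]),np.arctan2(p[1],p[0]);r1,a1=np.hypot(*tgt[:2]),np.arctan2(tgt[1],tgt[0])
            r=r0+s*(r1-r0);a=a0+s*wrap(a1-a0);q=np.array([r*np.cos(a),r*np.sin(a),p[2]+s*(tgt[2]-p[2])])
        else: q=p+s*(tgt-p)
        d=q-cur; y=np.array([np.cos(c),np.sin(c),0]);z=np.array([np.sin(c),-np.cos(c),0])
        rows.append([round(-d[2],1),round(float(d@y),1),round(float(d@z),1),round(-dps/n,3),0,0])
        cur=q;c+=dps/n
    print('dist',np.round(tgt-p,1),'dyaw',np.degrees(dps).round(1),'tiltx',np.round(R[:,0],4))
    print(str(rows).replace(' ',''))
E
python3 - <<'E'
from h import *
plan((530,277,404),18.5,18,True)
T=np.load('pics/top0.npz')
hsv=cv2.cvtColor(T['p'],cv2.COLOR_RGB2HSV)
print(hsv[215:232,274:296,2]); print(T['d'][222:228,278:290].round(0))
E
```

```text
dist [ 2.109e+02  9.278e+02 -1.000e-01] dyaw 82.4 tiltx [-6.e-04  1.e-03 -1.e+00]
[[np.float64(0.0),-9.9,-63.6,np.float64(-0.08),0,0],[np.float64(0.0),-10.4,-62.9,np.float64(-0.08),0,0],[np.float64(0.0),-10.9,-62.2,np.float64(-0.08),0,0],[np.float64(0.0),-11.4,-61.4,np.float64(-0.08),0,0],[np.float64(0.0),-11.9,-60.7,np.float64(-0.08),0,0],[np.float64(0.0),-12.4,-60.0,np.float64(-0.08),0,0],[np.float64(0.0),-12.8,-59.2,np.float64(-0.08),0,0],[np.float64(0.0),-13.3,-58.5,np.float64(-0.08),0,0],[np.float64(0.0),-13.7,-57.8,np.float64(-0.08),0,0],[np.float64(0.0),-14.2,-57.0,np.float64(-0.08),0,0],[np.float64(0.0),-14.6,-56.3,np.float64(-0.08),0,0],[np.float64(0.0),-15.0,-55.5,np.float64(-0.08),0,0],[np.float64(0.0),-15.4,-54.8,np.float64(-0.08),0,0],[np.float64(0.0),-15.8,-54.0,np.float64(-0.08),0,0],[np.float64(0.0),-16.2,-53.3,np.float64(-0.08),0,0],[np.float64(0.0),-16.5,-52.5,np.float64(-0.08),0,0],[np.float64(0.0),-16.9,-51.7,np.float64(-0.08),0,0],[np.float64(0.0),-17.2,-51.0,np.float64(-0.08),0,0]]
[[156 157 158 131 115 141 170 164 156 157 160 167 169 164 157 155 165 169
  163 1
[... 1251 characters left out ...]
117 111 147 155 165 152 153 150 152 150 152
  151 148 149 150]
 [155 152 153 155 147 145 145 145 143 144 153 156 147 149 148 149 149 150
  148 146 148 148]
 [152 153 154 154 159 145 143 142 139 151 151 151 142 142 146 146 147 149
  146 158 160 159]]
[[1470. 1463. 1463. 1460. 1461. 1457. 1461. 1457. 1463. 1477. 1474. 1471.]
 [1457. 1465. 1460. 1458. 1460. 1462. 1463. 1461. 1469. 1472. 1472. 1466.]
 [1457. 1460. 1463. 1459. 1454. 1459. 1463. 1461. 1475. 1471. 1469. 1474.]
 [1458. 1454. 1460. 1464. 1462. 1458. 1461. 1459. 1472. 1475. 1468. 1462.]
 [1456. 1456. 1454. 1465. 1460. 1458. 1461. 1465. 1463. 1474. 1465. 1469.]
 [1464. 1458. 1457. 1461. 1455. 1461. 1459. 1465. 1464. 1466. 1470. 1465.]]
```

jog_arm(
  moves=[
    [[0,-5,-35,-0.05,0,0],[0,-10,-60,-0.08,0,0],[0,-10,-60,-0.08,0,0],[0,-11,-60,-0.08,0,0],[0,-11,-60,-0.08,0,0],[0,-12,-60,-0.08,0,0],[0,-12,-60,-0.08,0,0],[0,-13,-59,-0.08,0,0],[0,-13,-58,-0.08,0,0],[0,-14,-57,-0.08,0,0]],
  ],
  claw=1,
  grip_force=20,
)

```text
t: 1.4
tcp_pos: [628.3, -170.4, 399.7]
orientation: [[-0.004, 0.946, -0.325], [0.001, -0.325, -0.946], [-1.0, -0.004, 0.001]]
force: [1.0, -0.6, 0.5]
finger_gap: 92.9
```

```bash
sed -i 's/print(str(rows)/print(str(np.array(rows).tolist())/' h.py; python3 -c "
from h import *
plan((530,277,360),18.5,10,True)
o=arm.get_obs();print(o['t'],o['tcp_pos'],o['joints'])"
```

```text
dist [-98.3 447.4 -39.7] dyaw 37.5 tiltx [-4.4e-03  7.0e-04 -1.0e+00]
[[4.0,-10.3,-47.6,-0.065,0.0,0.0],[4.0,-10.7,-47.1,-0.065,0.0,0.0],[4.0,-11.0,-46.6,-0.065,0.0,0.0],[4.0,-11.4,-46.1,-0.065,0.0,0.0],[4.0,-11.8,-45.6,-0.065,0.0,0.0],[4.0,-12.2,-45.1,-0.065,0.0,0.0],[4.0,-12.5,-44.6,-0.065,0.0,0.0],[4.0,-12.9,-44.1,-0.065,0.0,0.0],[4.0,-13.2,-43.6,-0.065,0.0,0.0],[4.0,-13.5,-43.1,-0.065,0.0,0.0]]
1.4 [ 628.25107091 -170.3824498   399.7004292 ] [ 18.95602096  30.04248399 -13.20635824 101.5193577    8.62180666
  49.6783734  -17.13048031]
```

```bash
python3 -c "
from h import *
snap('wrist','w1')"
```

jog_arm(
  moves=[
    [[3,-10,-50,-0.065,0,0],[3,-11,-50,-0.065,0,0],[3,-11,-48,-0.065,0,0],[3,-11,-47,-0.065,0,0],[3,-12,-46,-0.065,0,0],[3,-12,-45,-0.065,0,0],[3,-13,-45,-0.065,0,0],[3,-13,-44,-0.065,0,0],[3,-13,-35,-0.065,0,0],[3,-10,-25,-0.065,0,0]],
  ],
)

```text
t: 2.7
tcp_pos: [532.6, 279.2, 370.1]
orientation: [[-0.005, 0.939, 0.344], [0.006, 0.344, -0.939], [-1.0, -0.002, -0.007]]
force: [0.9, -0.9, 0.0]
finger_gap: 92.9
```

```bash
python3 -c "
from h import *
snap('wrist','w2')
plan((530,277,360),18.5,3)
o=arm.get_obs();print(o['t'],o['tcp_pos'],o['joints'])"
```

```text
dist [-0.3 -5.  -9.9] dyaw -2.0 tiltx [-0.0061  0.0073 -1.    ]
[[3.3,-0.7,1.5,0.012,0.0,0.0],[3.3,-0.6,1.5,0.012,0.0,0.0],[3.3,-0.6,1.5,0.012,0.0,0.0]]
2.75 [530.25839124 281.98520395 369.88643861] [-16.37640791  29.92888853 -24.61128604 109.23152741  16.49372711
  44.36144143 -29.48745409]
```

View pics/w1.png

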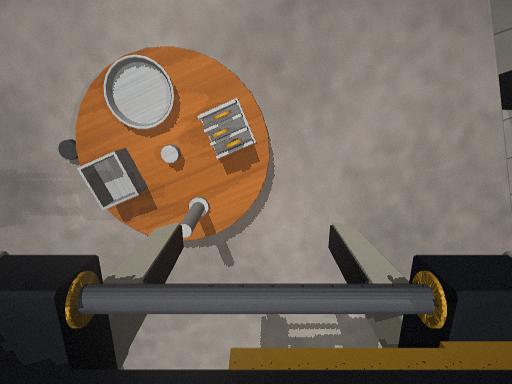

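View pics/w2.png

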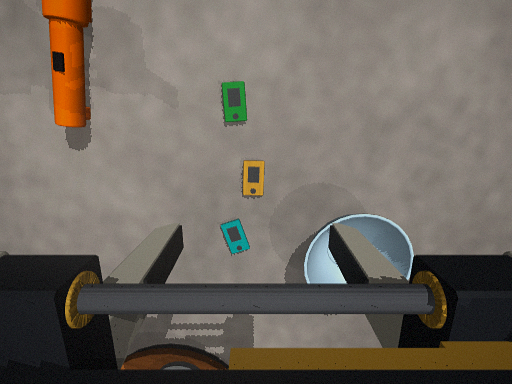

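The wrist view shows the brass tag at (253,178), with green above it, teal below it and the bowl to the right at (358,260). I'll refine the tag pose, and the caddy from w1.

```bash
cat > m2.py <<'E'
from h import *
np.set_printoptions(suppress=True,precision=1)
def ld(f):
    I=np.load(f'pics/{f}.npz');return I['p'],I['d'],{'tcp_pos':I['pos'],'orientation':I['R']}
def comp(m,near,mn=50):
    k,l,s,c=cv2.connectedComponentsWithStats(m)
    j=min([j for j in range(1,k) if s[j,4]>mn],key=lambda j:np.hypot(*(c[j]-near)));return (l==j).astype(np.uint8)
def hull(m):
    c,_=cv2.findContours(cv2.resize(m,None,fx=4,fy=4,interpolation=cv2.INTER_LINEAR),cv2.RETR_EXTERNAL,cv2.CHAIN_APPROX_NONE)
    h=cv2.convexHull(max(c,key=cv2.contourArea))[:,0,:].astype(float); return (h+.5)/4-.5
def tag(f,near,z,n='wrist'):
    p,d,o=ld(f);hsv=cv2.cvtColor(p,cv2.COLOR_RGB2HSV)
    m=comp(cv2.inRange(hsv,(15,110,90),(32,255,255)),near)
    W=np.array([onz(n,u,v,z,o)[:2] for u,v in hull(m)],np.float32)
    r=cv2.minAreaRect(W);b=cv2.boxPoints(r);e=max((b[1]-b[0],b[2]-b[1]),key=np.linalg.norm)
    print(f,'tag',np.round(r[0],1),np.round(r[1],1),'long yaw',np.degrees(np.arctan2(e[1],e[0])).round(1))
def platter(f,near):
    p,d,o=ld(f);hsv=cv2.cvtColor(p,cv2.COLOR_RGB2HSV)
    m=comp(cv2.inRange(hsv,(3,90,60),(17,255,255)),near)
    W=np.array([onz('wrist',u,v,28,o)[:2] for u,v in hull(m)],np.float32)
    print(f,'platter',cv2.fitEllipse(W))
E
python3 - <<'E'
from m2 import *
tag('w2',(253,178),6)
platter('w1',(190,140))
p,d,o=ld('w1')
for nm,u,v,z in(('dish',139.5,91,40),('pegtop',187,231,109),('pegbase',199,206,36),('hub',170,154,40),('pointer',68,149,10),('ledge',300,50,0)): print(nm,onz('wrist',u,v,z,o),'dep',dep('wrist',u,v,d[int(v),int(u)],o))
p,d,o=ld('w2');print('ledge',dep('wrist',330,120,np.median(d[110:130,320:340]),o),'bowl',onz('wrist',358,250,50,o))
c=cv2.resize(ld('w1')[0][40:250,50:280],None,fx=3.2,fy=2.8);cv2.imwrite('pics/c4.png',cv2.resize(ld('w1')[0][40:250,50:280],None,fx=2.8,fy=2.8,interpolation=cv2.INTER_CUBIC)[:,:,::-1])
E
```

```text
w2 tag [529.6 276.8] [26.5 45.4] long yaw -70.7
w1 platter ((538.2298583984375, -111.34151458740234), (239.1284942626953, 239.4192352294922), 17.308574676513672)
dish [534.8 -35.3  40. ] dep [531.5 -33.6  30.9]
pegtop [ 546.3 -187.5  109. ] dep [ 545.9 -187.8  108.1]
pegbase [ 545.2 -185.    36. ] dep [ 549.6 -181.4   50.1]
hub [ 538.5 -111.8   40. ] dep [ 539.2 -111.7   42.1]
pointer [405.5 -64.1  10. ] dep [406.  -64.1  10.7]
ledge [724.9 -49.    0. ] dep [724.8 -49.    0.3]
ledge [591.7 373.2  -0.2] bowl [669.8 247.5  50. ]
```

View pics/c4.png

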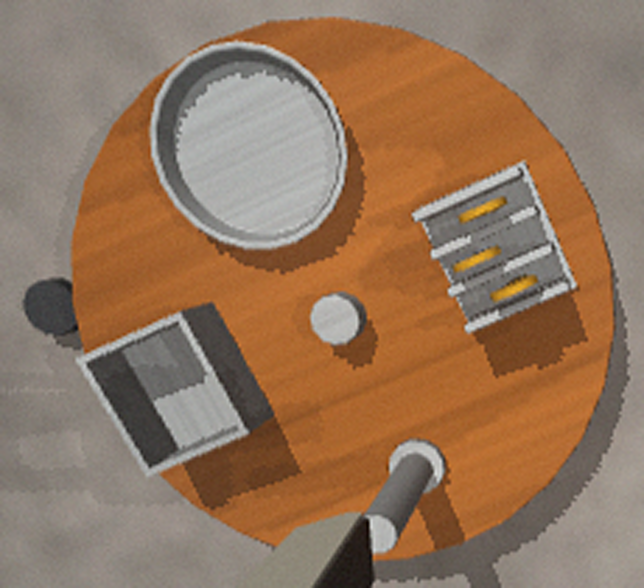

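```bash
python3 - <<'E'
s=open('h.py').read()
s=s.replace("    print('dist'","    dn=R.T@np.array([0,0,-1.]); rows[0][4]=round(-dn[2],4);rows[0][5]=round(dn[1],4)\n    print('dist'")
open('h.py','w').write(s)
E
python3 -c "
from h import *
plan((529.6,277,230),19.2,5)"
```

```text
dist [  -0.7   -5.  -139.9] dyaw -1.3 tiltx [-0.0061  0.0073 -1.    ]
[[28.0,-0.5,0.9,0.005,-0.0089,0.0031],[28.0,-0.5,0.9,0.005,0.0,0.0],[28.0,-0.5,0.9,0.005,0.0,0.0],[28.0,-0.5,0.9,0.005,0.0,0.0],[28.0,-0.5,0.9,0.005,0.0,0.0]]
```

jog_arm(
  moves=[
    [[20,-0.5,1,0.005,-0.009,0.003],[30,-0.5,1,0.005,0,0],[30,-0.5,1,0.005,0,0],[30,-0.5,1,0.005,0,0],[22,-0.5,1,0.005,0,0],[0,0,0,0,0,0]],
  ],
  claw=0,
)

```text
t: 3.5
tcp_pos: [530.4, 274.1, 234.1]
orientation: [[0.001, 0.945, 0.327], [-0.002, 0.327, -0.945], [-1.0, 0.0, 0.002]]
force: [-0.8, 0.1, 0.2]
finger_gap: 46.7
```

```bash
python3 -c "
from m2 import *
snap('wrist','w3')
plan((529.6,277,188.5),19.2,4)
o=arm.get_obs();print(o['t'],o['tcp_pos'],o['finger_gap'])
try: tag('w3',(253,210),6)
except Exception as e: print(e)
print(proj('wrist',(529.6,277,6),o))"
```

```text
dist [ -1.1   2.6 -46.5] dyaw 0.1 tiltx [ 0. -0. -1.]
[[11.6,-0.0,-0.7,-0.0,0.0021,-0.0019],[11.6,-0.0,-0.7,-0.0,0.0,0.0],[11.6,-0.0,-0.7,-0.0,0.0,0.0],[11.6,-0.0,-0.7,-0.0,0.0,0.0]]
3.55 [530.7 274.4 235. ] 46.58164931381871
w3 tag [529.5 276.9] [26. 45.] long yaw -71.9
(np.float64(254.72085566262217), np.float64(209.3388652206183))
```

View pics/w3.png

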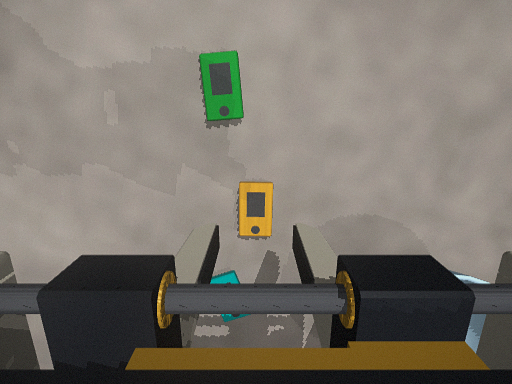

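The close view confirms the brass tag, at (255,209), central between the fingers. I'll descend.

jog_arm(
  moves=[
    [[15,0,-0.7,0,0.002,-0.002],[17,0,-0.7,0,0,0],[9,0,-0.7,0,0,0],[3,0,-0.5,0,0,0],[1,0,0,0,0,0],[0,0,0,0,0,0]],
  ],
)

```text
t: 4.3
tcp_pos: [530.7, 277.3, 189.0]
orientation: [[0.003, 0.945, 0.327], [0.002, 0.327, -0.945], [-1.0, 0.003, -0.001]]
force: [0.1, -0.1, -0.3]
finger_gap: 46.8
```

```bash
python3 -c "
from h import *
plan((529.6,277,188.5),18.7,1);print(arm.get_obs()['tcp_pos'])"
```

```text
dist [-1.1 -0.3 -0.5] dyaw -0.4 tiltx [ 0.0026  0.0015 -1.    ]
[[0.5,-1.1,-0.1,0.007,-0.0006,-0.003]]
[530.6597891  277.26801644 189.04743481]
```

jog_arm(
  moves=[
    [[0.8,-1,0,0.006,0,-0.003],[0,0,0,0,0,0],[0,0,0,0,0,0],[0,0,0,0,0,0],[0,0,0,0,0,0]],
  ],
  claw=-1,
  grip_force=20,
)

```text
t: 4.92
tcp_pos: [529.9, 276.8, 189.0]
orientation: [[0.001, 0.947, 0.321], [0.001, 0.321, -0.947], [-1.0, 0.001, -0.001]]
force: [0.5, 0.3, -0.5]
finger_gap: 25.8
```

jog_arm(
  moves=[
    [[-8,0,0,0,0,0],[-20,0,0,0,0,0],[-30,0,0,0,0,0],[-35,0,0,0,0,0],[-35,0,0,0,0,0]],
  ],
)

```text
t: 5.55
tcp_pos: [529.0, 276.4, 319.8]
orientation: [[-0.004, 0.947, 0.322], [-0.002, 0.322, -0.947], [-1.0, -0.004, 0.0]]
force: [0.3, 1.1, -1.0]
finger_gap: 25.4
```

```bash
python3 -c "
from h import *
o=arm.get_obs();print(o['tcp_pos'],o['finger_gap'])
plan((533,-36,320),-10,9,True)"
```

```text
[529.03746207 276.423407   319.75574866] 25.415077448182583
dist [ 4.000e+00 -3.124e+02  2.000e-01] dyaw -28.8 tiltx [-0.0039 -0.0017 -1.    ]
[[-0.0,-2.4,36.8,0.056,0.0004,0.0043],[-0.0,-2.7,36.3,0.056,0.0,0.0],[-0.0,-2.9,35.9,0.056,0.0,0.0],[-0.0,-3.2,35.5,0.056,0.0,0.0],[-0.0,-3.4,35.0,0.056,0.0,0.0],[-0.0,-3.6,34.6,0.056,0.0,0.0],[-0.0,-3.8,34.1,0.056,0.0,0.0],[-0.0,-4.0,33.7,0.056,0.0,0.0],[-0.0,-4.3,33.2,0.056,0.0,0.0]]
```

jog_arm(
  moves=[
    [[0,-1,15,0.04,0,0.004],[0,-2,30,0.056,0,0],[0,-3,42,0.056,0,0],[0,-3,45,0.056,0,0],[0,-3,45,0.056,0,0],[0,-4,45,0.056,0,0],[0,-4,40,0.056,0,0],[0,-4,30,0.056,0,0],[0,-4,15,0.056,0,0],[0,0,5,0.02,0,0]],
  ],
)

```text
t: 6.8
tcp_pos: [531.4, -47.8, 317.9]
orientation: [[-0.002, 0.978, -0.208], [-0.001, -0.208, -0.978], [-1.0, -0.002, 0.001]]
force: [0.2, 0.7, -0.6]
finger_gap: 25.5
```

```bash
python3 -c "
from h import *
snap('wrist','w4')
o=arm.get_obs();print(o['tcp_pos'],o['finger_gap'],o['qvel'].round(1))
plan((533,-36,320),-10,2)"
```

```text
[531.59031496 -47.9295157  317.94514444] 25.591166167165138 [-1.   0.2 -1.2 -0.7  0.5  0.3  0.9]
dist [ 1.4 11.9  2.1] dyaw 2.0 tiltx [-1.7e-03 -8.0e-04 -1.0e+00]
[[-1.0,-0.6,-6.0,-0.018,0.0011,0.0015],[-1.0,-0.4,-6.0,-0.018,0.0,0.0]]
```

View pics/w4.png

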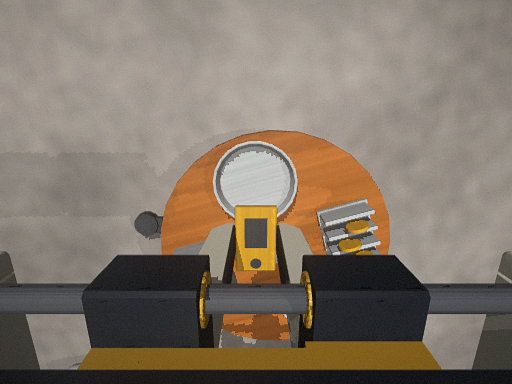

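The tag is held at (256,238) and the dish is ahead at about (256,181). I'll measure the dish and the tag's in-grip offset.

Run:
```python
from m2 import *
p,d,o=ld('w4');hsv=cv2.cvtColor(p,cv2.COLOR_RGB2HSV)
tag('w4',(256,238),135)
print('tcp',o['tcp_pos'])
# dish outer rim: grey inside wood; 
g=cv2.inRange(hsv,(0,0,60),(179,60,255)); g[:,:205]=0;g[:,306:]=0;g[206:]=0;g[:135]=0
m=comp(g,(256,180),200);cv2.imwrite('pics/dm.png',m*255)
ys,xs=np.nonzero(m);print(xs.min(),xs.max(),ys.min(),ys.max())
# floor bright region ellipse: boundary points
c,_=cv2.findContours(m,cv2.RETR_EXTERNAL,cv2.CHAIN_APPROX_NONE);c=max(c,key=cv2.contourArea)[:,0]
c=c[(c[:,1]<203)]
W=np.array([onz('wrist',u,v,40,o)[:2] for u,v in c])
A=np.c_[2*W,np.ones(len(W))];s=np.linalg.lstsq(A,(W**2).sum(1),rcond=None)[0];r=np.sqrt(s[2]+s[0]**2+s[1]**2);print('dish',s[:2],'R',r,'res',np.std(np.hypot(*(W-s[:2]).T)-r))
pm=(135-0)
print('pointer',onz('wrist',148,223,10,o))
```

```text
w4 tag [530.3 -47.6] [45.6 26.8] long yaw 77.9
tcp [531.4 -47.8 317.9]
213 297 141 205
dish [532.3 -36.3] R 38.80639221153641 res 0.2814115972055538
pointer [407.6 -63.5  10. ]
```

```bash
python3 -c "
from h import *
plan((533,-36.4,240),-11.5,6)"
```

```text
dist [  1.4  11.5 -77.9] dyaw 0.5 tiltx [-1.7e-03 -8.0e-04 -1.0e+00]
[[13.0,-0.2,-1.9,-0.002,0.0011,0.0015],[13.0,-0.2,-1.9,-0.002,0.0,0.0],[13.0,-0.2,-1.9,-0.002,0.0,0.0],[13.0,-0.2,-1.9,-0.002,0.0,0.0],[13.0,-0.2,-1.9,-0.002,0.0,0.0],[13.0,-0.2,-1.9,-0.002,0.0,0.0]]
```

jog_arm(
  moves=[
    [[8,-0.3,-3,0,0.001,0.001],[16,-0.3,-3,0,0,0],[20,-0.3,-3,0,0,0],[20,-0.3,-2,0,0,0],[12,0,-1,0,0,0],[2,0,0,0,0,0],[0,0,0,0,0,0]],
  ],
)

```text
t: 7.72
tcp_pos: [534.8, -26.8, 236.0]
orientation: [[0.002, 0.981, -0.195], [0.004, -0.195, -0.981], [-1.0, 0.001, -0.004]]
force: [-0.1, -0.4, -1.2]
finger_gap: 25.4
```

```bash
python3 -c "
from h import *
snap('wrist','w5')
print(arm.get_obs()['tcp_pos'])
plan((533,-36.4,221),-11.5,4)"
```

```text
[534.81382885 -26.8625132  236.22398997]
dist [ -1.8  -9.5 -15.2] dyaw -0.2 tiltx [ 0.0022  0.0043 -1.    ]
[[3.8,0.0,2.4,0.001,-0.0046,-0.0013],[3.8,0.0,2.4,0.001,0.0,0.0],[3.8,0.0,2.4,0.001,0.0,0.0],[3.8,0.0,2.4,0.001,0.0,0.0]]
```

View pics/w5.png

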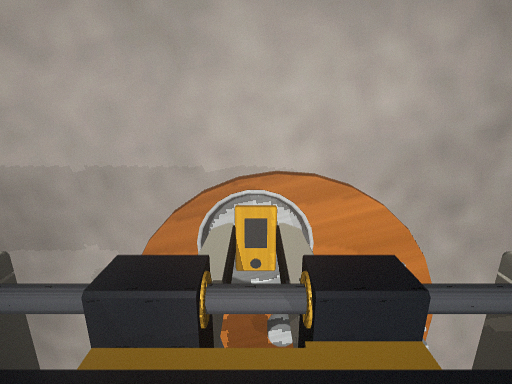

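jog_arm(
  moves=[
    [[0,0,5,0,-0.004,-0.001],[0,0,3,0,0,0],[0,0,1,0,0,0],[0,0,0,0,0,0]],
  ],
)

```text
t: 8.28
tcp_pos: [533.2, -37.2, 237.7]
orientation: [[0.003, 0.98, -0.197], [-0.0, -0.197, -0.98], [-1.0, 0.003, -0.0]]
force: [-0.1, -0.2, 0.2]
finger_gap: 25.1
```

```bash
python3 -c "
from m2 import *
snap('wrist','w6')
print(arm.get_obs()['tcp_pos'])
plan((533,-36.4,221),-11.5,4)
for f in('w5','w6'):
    p,d,o=ld(f);hsv=cv2.cvtColor(p,cv2.COLOR_RGB2HSV)
    w=cv2.inRange(hsv,(3,90,60),(17,255,255)); pts=[]
    # outer rim upper arc: scan each column from platter edge downward to the end of wood
    for u in range(205,309,3):
        col=np.nonzero(w[:250,u])[0]
        if len(col)<5: continue
        v=col[0]
        while v<250 and w[v,u]: v+=1
        if v<245: pts.append((u,v-0.5))
    W=np.array([onz('wrist',u,v,40,o)[:2] for u,v in pts])
    A=np.c_[2*W,np.ones(len(W))];s=np.linalg.lstsq(A,(W**2).sum(1),rcond=None)[0];r=np.sqrt(s[2]+s[0]**2+s[1]**2);print('dish',s[:2],r,np.std(np.hypot(*(W-s[:2]).T)-r))
"
```

```text
[533.2 -37.1 237.7]
dist [ -0.2   0.7 -16.7] dyaw -0.2 tiltx [ 0. -0. -1.]
[[4.2,-0.1,-0.2,0.001,-0.0005,-0.0028],[4.2,-0.1,-0.2,0.001,0.0,0.0],[4.2,-0.1,-0.2,0.001,0.0,0.0],[4.2,-0.1,-0.2,0.001,0.0,0.0]]
dish [532.5 -36. ] 39.07253989957372 0.1839987006966707
dish [532.6 -35.8] 38.83563538302783 0.20589243216419012
```

View pics/w6.png

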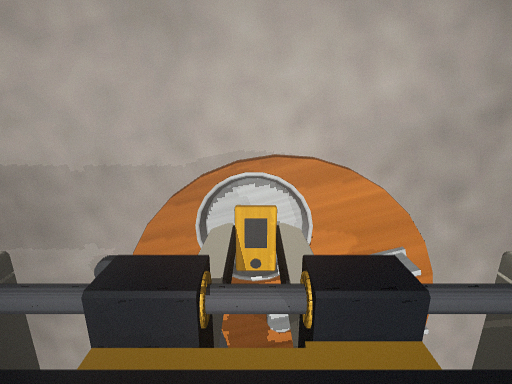

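The tag is centred over the dish, with the rim at (198–312, 173…). I'll lower it.

jog_arm(
  moves=[
    [[5,-0.2,-0.4,0,0,-0.002],[6,-0.2,-0.3,0,0,0],[3,0,0,0,0,0],[1,0,0,0,0,0],[0,0,0,0,0,0],[0,0,0,0,0,0]],
  ],
)

```text
t: 9.07
tcp_pos: [532.9, -35.9, 221.2]
orientation: [[0.0, 0.981, -0.196], [0.001, -0.196, -0.981], [-1.0, -0.0, -0.001]]
force: [0.5, 0.3, -1.5]
finger_gap: 25.5
```

jog_arm(
  moves=[
    [[1,0,0,0,0,0],[0,0,0,0,0,0],[0,0,0,0,0,0]],
  ],
)

```text
t: 9.45
tcp_pos: [533.0, -36.0, 220.4]
orientation: [[0.001, 0.981, -0.196], [0.001, -0.196, -0.981], [-1.0, 0.0, -0.001]]
force: [-0.2, 0.7, -0.8]
finger_gap: 25.3
```

jog_arm(
  moves=[
    [[0,0,0,0,0,0],[0,0,0,0,0,0],[0,0,0,0,0,0]],
  ],
  claw=-0.34,
)

```text
t: 9.82
tcp_pos: [533.1, -36.0, 220.6]
orientation: [[0.001, 0.981, -0.196], [0.001, -0.196, -0.981], [-1.0, 0.001, -0.001]]
force: [0.2, -0.4, 0.4]
finger_gap: 30.7
```

jog_arm(
  moves=[
    [[-4,0,0,0,0,0],[-10,0,0,0,0,0],[-20,0,0,0,0,0],[-35,0,0,0,0,0],[-30,0,0,0,0,0],[-10,0,0,0,0,0]],
  ],
)

```text
t: 10.58
tcp_pos: [532.6, -35.9, 334.7]
orientation: [[0.0, 0.981, -0.196], [0.0, -0.196, -0.981], [-1.0, 0.0, -0.0]]
force: [-1.2, -0.2, -1.4]
finger_gap: 30.5
```

```bash
python3 -c "
from m2 import *
snap('wrist','w7')
print(arm.get_obs()['tcp_pos'],arm.get_obs()['finger_gap'])
tag('w7',(256,230),37)
"
```

```text
[532.7 -35.9 335.1] 30.62816840482578
w7 tag [532.5 -35.3] [44.1 25.7] long yaw 79.4
```

View pics/w7.png

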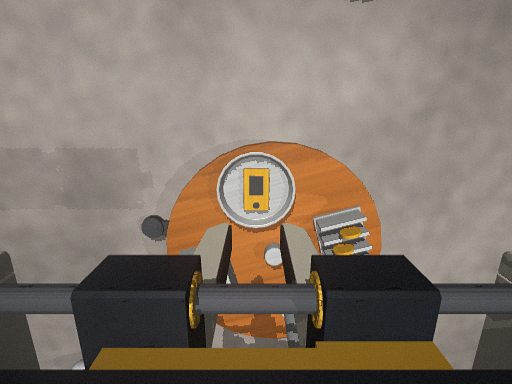

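The tag lies flat in the dish, at (256,190). It measures 44×26 mm and is centred within 1 mm. Next I'll move above the peg, where the camera sits over the platter axis.

```bash
python3 -c "
from h import *
plan((544.5,-185,390),-11.3,7)
"
```

```text
dist [  11.8 -149.1   54.9] dyaw -0.0 tiltx [ 7.e-04  2.e-04 -1.e+00]
[[-7.8,5.8,20.6,0.0,-0.0004,-0.0007],[-7.8,5.8,20.6,0.0,0.0,0.0],[-7.8,5.8,20.6,0.0,0.0,0.0],[-7.8,5.8,20.6,0.0,0.0,0.0],[-7.8,5.8,20.6,0.0,0.0,0.0],[-7.8,5.8,20.6,0.0,0.0,0.0],[-7.8,5.8,20.6,0.0,0.0,0.0]]
```

jog_arm(
  moves=[
    [[-8,3,12,0,0,0],[-8,6,25,0,0,0],[-8,8,28,0,0,0],[-8,8,28,0,0,0],[-8,7,25,0,0,0],[-6,4,12,0,0,0],[-3,1,3,0,0,0],[0,0,0,0,0,0],[0,0,0,0,0,0]],
  ],
  claw=0.5,
)

```text
t: 11.75
tcp_pos: [541.9, -180.4, 380.5]
orientation: [[-0.009, 0.981, -0.195], [0.002, -0.195, -0.981], [-1.0, -0.01, -0.0]]
force: [-0.3, 0.3, 0.3]
finger_gap: 69.7
```

```bash
python3 -c "
from m2 import *
snap('wrist','w8')
o=arm.get_obs()
print(o['tcp_pos'],o['finger_gap'],o['qvel'].round(1))
"
```

```text
[ 541.9 -180.3  380.5] 69.72613416456736 [-0.  -0.1  0.1  0.   0.2  0.1  0.1]
```

View pics/w8.png

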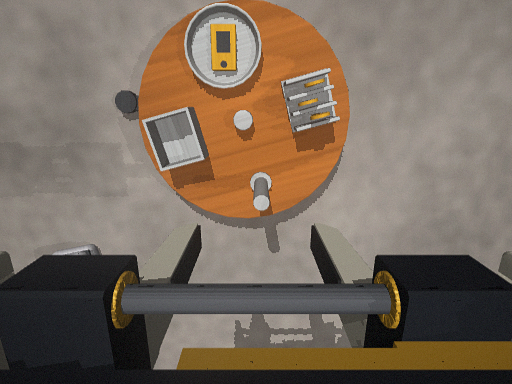

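Full view: dish (223,46), peg top (262,199), hub (243,120), pointer end (126,101). I'll measure them all from here.

```bash
cat > m3.py <<'E'
from m2 import *
def lsq(W):
    W=np.array(W);A=np.c_[2*W,np.ones(len(W))];s=np.linalg.lstsq(A,(W**2).sum(1),rcond=None)[0]
    r=np.sqrt(s[2]+s[0]**2+s[1]**2);return s[:2],r,np.std(np.hypot(*(W-s[:2]).T)-r)
def circ(W):
    W=np.array(W)
    for _ in range(4):
        c,r,e=lsq(W);k=abs(np.hypot(*(W-c).T)-r)<max(2*e,.4);W=W[k]
    return lsq(W)
def ang(c,p): return np.degrees(np.arctan2(p[1]-c[1],p[0]-c[0]))
E
python3 - <<'E'
from m3 import *
p,d,o=ld('w8');hsv=cv2.cvtColor(p,cv2.COLOR_RGB2HSV)
P=lambda L,z:[onz('wrist',u,v,z,o)[:2] for u,v in L]
w=comp(cv2.inRange(hsv,(3,90,60),(17,255,255)),(243,120),2000)
h=hull(w);h=h[(h[:,1]>3)&(h[:,1]<215)]
C=circ(P(h,28));print('platter',C);c=C[0]
# dish outer: holes in the wood
def hole(near,lo=300):
    inv=1-cv2.morphologyEx(w,cv2.MORPH_CLOSE,np.ones((3,3)));return comp(inv.astype(np.uint8),near,lo)
D=hole((223,46));ys,xs=np.nonzero(D);print('dish bbox',xs.min(),xs.max(),ys.min(),ys.max())
g=cv2.inRange(hsv,(0,0,70),(179,60,255));roi=np.zeros_like(g);roi[3:92,178:268]=1
g=comp(g*roi,(223,46),300);Dd=circ(P(hull(g),40));print('dish',Dd,'ang',ang(c,Dd[0]),'dist',np.hypot(*(Dd[0]-c)))
# hub
roi=np.zeros_like(g);roi[105:135,228:258]=1
m=comp(cv2.inRange(hsv,(0,0,150),(179,60,255))*roi,(243,120),30);print('hub',circ(P(hull(m),40)))
# pointer dark
m=comp(cv2.inRange(hsv,(0,0,0),(179,255,85)),(126,101),40);H=hull(m);print('ptr px',H.mean(0),H.min(0),H.max(0))
H=H[H[:,0]<128];Q=circ(P(H,10));print('pointer end',Q,'ang',ang(c,Q[0]),'dist',np.hypot(*(Q[0]-c)))
# peg top: bright
roi=np.zeros_like(g);roi[185:215,248:276]=1
m=comp(cv2.inRange(hsv,(0,0,170),(179,60,255))*roi,(262,200),20);H=hull(m);print('peg px',H.min(0),H.max(0));Pg=circ(P(H,109));print('peg',Pg,'ang',ang(c,Pg[0]),np.hypot(*(Pg[0]-c)))
tag('w8',(223,46),37)
cv2.imwrite('pics/c8.png',cv2.resize(p[170:225,225:305],None,fx=8,fy=8,interpolation=cv2.INTER_CUBIC)[:,:,::-1])
cv2.imwrite('pics/c9.png',cv2.resize(p[80:125,105:160],None,fx=10,fy=10,interpolation=cv2.INTER_CUBIC)[:,:,::-1])
E
```

```text
platter (array([ 537.5, -111.6]), np.float64(119.47396863027458), np.float64(0.20258378835892185))
dish bbox 233 252 110 129
dish (array([532.3, -36.8]), np.float64(39.71170416591281), np.float64(0.12187543915215246)) ang 93.95870184123454 dist 75.00505989473136
hub (array([ 537.4, -111.3]), np.float64(10.63181903230841), np.float64(0.207720534874917))
ptr px [125.1 102.9] [114.6  90.6] [137.4 113.4]
pointer end (array([404.9, -65.1]), np.float64(12.929876704906045), np.float64(0.22669058832165448)) ang 160.6782928605721 dist 140.49070009407725
peg px [252.6 194.6] [268.4 209.4]
peg (array([ 542.8, -185.8]), np.float64(7.5623434292693075), np.float64(0.13527658855190652)) ang -85.91462515012913 74.42702629744686
w8 tag [532.5 -37. ] [43.7 26.2] long yaw 78.5
```

View pics/c8.png

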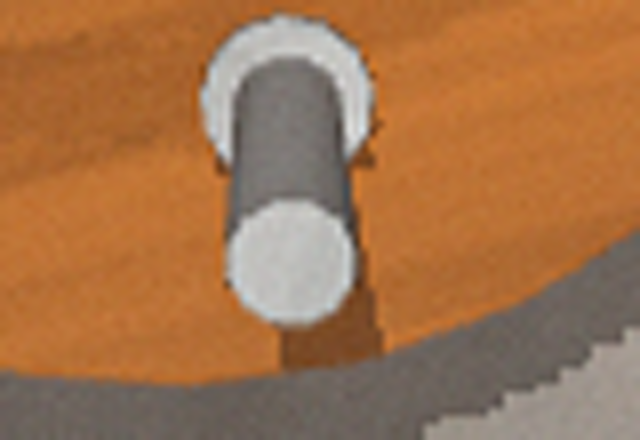

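View pics/c9.png

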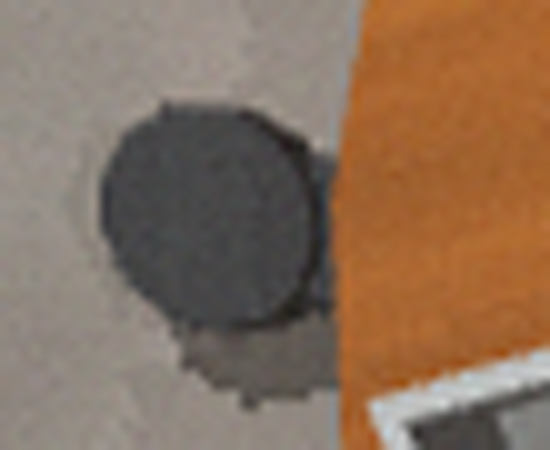

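```bash
python3 -c "
from h import *
plan((542.8,-186,264),-11.3,6)
"
```

```text
dist [   0.9   -5.7 -116.5] dyaw -0.1 tiltx [-0.0094  0.0019 -1.    ]
[[19.4,0.3,0.9,0.0,-0.0,0.0096],[19.4,0.3,0.9,0.0,0.0,0.0],[19.4,0.3,0.9,0.0,0.0,0.0],[19.4,0.3,0.9,0.0,0.0,0.0],[19.4,0.3,0.9,0.0,0.0,0.0],[19.4,0.3,0.9,0.0,0.0,0.0]]
```

jog_arm(
  moves=[
    [[10,0.5,2,0,0,0.009],[20,0.5,2,0,0,0],[25,0.5,1,0,0,0],[15,0,0.5,0,0,0],[5,0,0,0,0,0],[0,0,0,0,0,0]],
  ],
)

```text
t: 12.55
tcp_pos: [542.4, -184.1, 301.5]
orientation: [[0.001, 0.982, -0.191], [0.001, -0.191, -0.982], [-1.0, 0.001, -0.001]]
force: [-1.4, -0.5, 0.3]
finger_gap: 69.8
```

```bash
python3 -c "
from h import *
snap('wrist','w9')
plan((542.8,-186,264),-11.3,3)
"
```

```text
dist [  0.3  -1.9 -37.8] dyaw -0.3 tiltx [ 1.2e-03  4.0e-04 -1.0e+00]
[[12.6,0.2,0.6,0.002,-0.0007,-0.0011],[12.6,0.2,0.6,0.002,0.0,0.0],[12.6,0.2,0.6,0.002,0.0,0.0]]
```

View pics/w9.png

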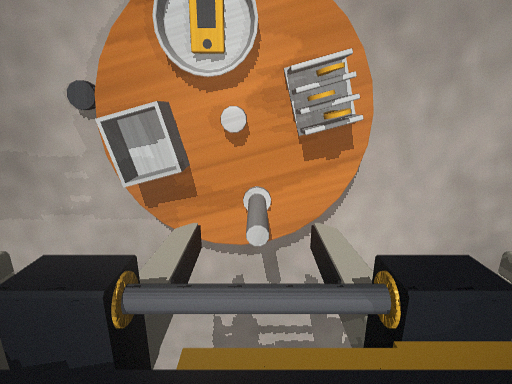

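The peg top at (257,236) is centred between the open fingers. I'll descend and close.

jog_arm(
  moves=[
    [[10,0.2,1,0,0,0],[15,0,0.5,0,0,0],[9,0,0.3,0,0,0],[2,0,0,0,0,0],[0,0,0,0,0,0]],
  ],
)

```text
t: 13.22
tcp_pos: [542.6, -186.1, 264.2]
orientation: [[0.003, 0.982, -0.191], [-0.0, -0.191, -0.982], [-1.0, 0.003, -0.0]]
force: [0.1, 0.7, 0.4]
finger_gap: 69.9
```

jog_arm(
  moves=[
    [[0,0,0,0,0,0],[0,0,0,0,0,0],[0,0,0,0,0,0],[0,0,0,0,0,0],[0,0,0,0,0,0]],
  ],
  claw=-1,
  grip_force=20,
)

```text
t: 13.85
tcp_pos: [542.9, -186.2, 265.1]
orientation: [[0.004, 0.982, -0.191], [-0.001, -0.191, -0.982], [-1.0, 0.004, -0.0]]
force: [-0.9, -0.1, 0.7]
finger_gap: 24.3
```

```bash
python3 -c "
from h import *
o=arm.get_obs();print(o['tcp_pos'],o['finger_gap'],o['force'],o['orientation'])
"
```

```text
[ 542.89708771 -186.18329595  265.10983519] 24.25390702637874 [-0.93249573 -0.06504384  0.74688564] [[ 4.34456349e-03  9.81573357e-01 -1.91036304e-01]
 [-5.27124982e-04 -1.91035832e-01 -9.81582922e-01]
 [-9.99990423e-01  4.36524933e-03 -3.12555464e-04]]
```

Still closing (24 mm, the peg is 16 mm), so I'll wait a little longer.

jog_arm(
  moves=[
    [[0,0,0,0,0,0],[0,0,0,0,0,0],[0,0,0,0,0,0]],
  ],
)

```text
t: 14.22
tcp_pos: [542.9, -186.2, 265.1]
orientation: [[0.004, 0.982, -0.191], [-0.0, -0.191, -0.982], [-1.0, 0.004, -0.0]]
force: [-0.7, -0.3, -0.1]
finger_gap: 15.3
```

```bash
cat > arc.py <<'E'
from h import *
import sys
def arc(c,a1,n,yaw=-11.2,z=264.5,r=75.0):
    o=arm.get_obs();p=np.array(o['tcp_pos']);R=np.array(o['orientation'])
    a0=np.arctan2(p[1]-c[1],p[0]-c[0]);r0=np.hypot(p[0]-c[0],p[1]-c[1]);a1=np.radians(a1)
    print('t',o['t'],'pos',p.round(1),'gap',round(o['finger_gap'],1),'F',np.round(o['force'],1),'ang',np.degrees(a0).round(2),'r',r0.round(2))
    cur=p;w=np.sin(np.linspace(.25,np.pi-.25,n));s=np.cumsum(w/w.sum())
    y=R[:,1];zz=R[:,2]
    for k in range(n):
        a=a0+s[k]*(a1-a0);rr=r0+s[k]*(r-r0);q=np.array([c[0]+rr*np.cos(a),c[1]+rr*np.sin(a),p[2]+s[k]*(z-p[2])]);d=q-cur
        print([round(float(-d[2]),1),round(float(d@y),1),round(float(d@zz),1)],end=',');cur=q
    print()
    dn=R.T@np.array([0,0,-1.]);print('tilt fix',[np.round(wrap(np.arctan2(R[1,1],R[0,1])-np.radians(yaw)),4),-dn[2].round(4),dn[1].round(4)])
if __name__=='__main__': arc((537.5,-111.5),float(sys.argv[1]),int(sys.argv[2]))
E
python3 arc.py -19.3 16
```

```text
t 14.225 pos [ 542.9 -186.2  265.1] gap 15.3 F [-0.7 -0.3 -0.1] ang -85.89 r 74.86
[0.0, 1.8, -0.5],[0.0, 3.1, -1.0],[0.0, 4.1, -1.5],[0.0, 5.0, -2.2],[0.0, 5.5, -3.1],[0.0, 5.8, -3.9],[0.1, 5.8, -4.8],[0.1, 5.4, -5.5],[0.1, 4.8, -6.0],[0.1, 4.1, -6.3],[0.0, 3.2, -6.2],[0.0, 2.4, -5.9],[0.0, 1.7, -5.2],[0.0, 1.1, -4.3],[0.0, 0.6, -3.2],[0.0, 0.3, -1.9],
tilt fix [np.float64(0.0033), np.float64(-0.0003), np.float64(-0.0042)]
```

jog_arm(
  moves=[
    [[0,1.5,-0.5,0,0,0],[0,3,-1,0,0,0],[0,4,-1.5,0,0,0],[0,5,-2.2,0,0,0],[0,5.5,-3,0,0,0],[0,5.5,-3.9,0,0,0]],
  ],
)

```text
t: 14.98
tcp_pos: [570.5, -178.7, 265.1]
orientation: [[0.003, 0.981, -0.191], [-0.001, -0.191, -0.981], [-1.0, 0.003, -0.0]]
force: [-0.4, -0.6, 0.8]
finger_gap: 15.6
```

```bash
python3 arc.py -19.3 12
```

```text
t 14.975 pos [ 570.5 -178.7  265.1] gap 15.6 F [-0.4 -0.6  0.8] ang -63.82 r 74.88
[0.0, 1.4, -1.1],[0.0, 2.5, -2.1],[0.1, 3.4, -3.2],[0.1, 4.0, -4.2],[0.1, 4.1, -5.1],[0.1, 3.8, -5.8],[0.1, 3.3, -6.2],[0.1, 2.5, -6.1],[0.1, 1.8, -5.5],[0.1, 1.1, -4.6],[0.0, 0.6, -3.3],[0.0, 0.3, -1.7],
tilt fix [np.float64(0.0028), np.float64(-0.0001), np.float64(-0.003)]
```

jog_arm(
  moves=[
    [[0,3,-2.8,0,0,0],[0,3.5,-3.8,0,0,0],[0,3.8,-4.8,0,0,0],[0,3.5,-5.2,0,0,0],[0,3,-5.5,0,0,0],[0,1.5,-3,0,0,0],[0,0,0,0,0,0]],
  ],
)

```text
t: 15.85
tcp_pos: [596.6, -156.5, 265.2]
orientation: [[0.006, 0.982, -0.191], [-0.001, -0.191, -0.982], [-1.0, 0.007, 0.0]]
force: [2.6, -0.9, -1.7]
finger_gap: 15.3
```

```bash
python3 arc.py -19.3 8
```

```text
t 15.85 pos [ 596.6 -156.5  265.2] gap 15.3 F [ 2.6 -0.9 -1.7] ang -37.29 r 74.25
[0.0, 0.5, -1.0],[0.1, 1.1, -2.3],[0.1, 1.5, -3.4],[0.1, 1.5, -4.0],[0.1, 1.3, -4.1],[0.1, 0.9, -3.6],[0.1, 0.5, -2.5],[0.0, 0.2, -1.1],
tilt fix [np.float64(0.003), np.float64(0.0002), np.float64(-0.0066)]
```

jog_arm(
  moves=[
    [[0,0.6,-1,0.002,0,-0.003],[0,1.2,-2.3,0,0,-0.003],[0,1.5,-3.2,0,0,0],[0,1.4,-3.8,0,0,0],[0,1,-3,0,0,0],[0,0.5,-1.5,0,0,0],[0,0,0,0,0,0]],
  ],
)

```text
t: 16.73
tcp_pos: [606.2, -142.2, 265.2]
orientation: [[0.001, 0.981, -0.193], [-0.0, -0.193, -0.981], [-1.0, 0.001, -0.0]]
force: [3.1, -1.5, -2.6]
finger_gap: 15.2
```

```bash
python3 arc.py -19.3 4; python3 -c "
from h import *
snap('wrist','w10');snap('top','t10');snap('scene','s10')"
```

```text
t 16.725 pos [ 606.2 -142.2  265.2] gap 15.2 F [ 3.1 -1.5 -2.6] ang -24.11 r 75.25
[0.1, 0.1, -0.7],[0.3, 0.4, -2.4],[0.3, 0.3, -2.5],[0.1, 0.1, -0.7],
tilt fix [np.float64(0.0008), np.float64(-0.0001), np.float64(-0.0008)]
```

View pics/w10.png

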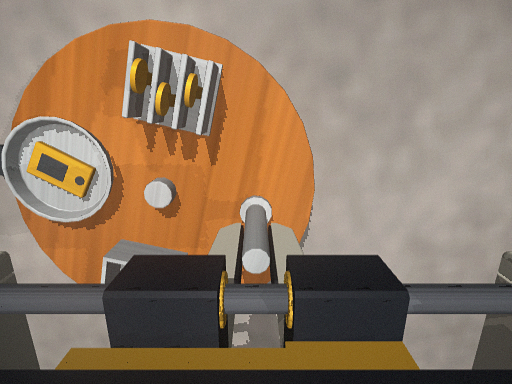

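View pics/t10.png

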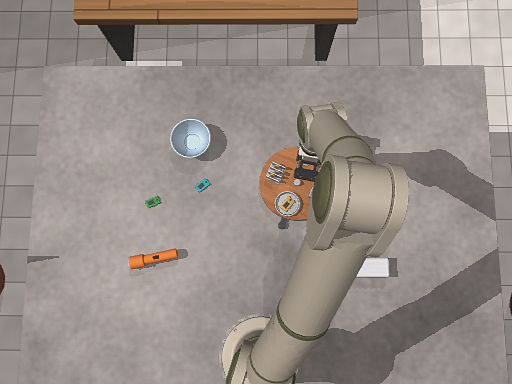

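View pics/s10.png

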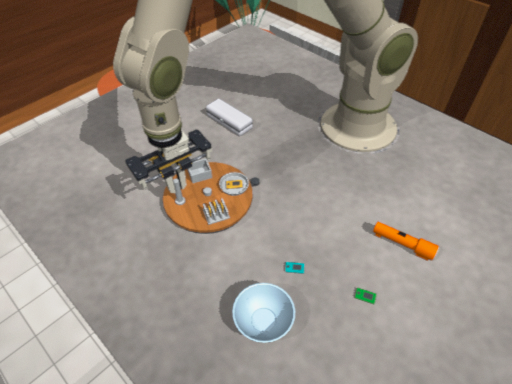

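Wrist view: the dish with the tag is at (57,169) and the peg is gripped at (257,260). The pointer tip is just at the left edge (0,160). About 5° remain.

jog_arm(
  moves=[
    [[0.3,0.2,-1.5,0,0,0],[0,0.4,-2.3,0,0,0],[0,0.3,-1.6,0,0,0],[0,0,-0.6,0,0,0],[0,0,0,0,0,0],[0,0,0,0,0,0]],
  ],
)

```text
t: 17.62
tcp_pos: [608.4, -136.6, 265.2]
orientation: [[0.001, 0.981, -0.194], [-0.0, -0.194, -0.981], [-1.0, 0.001, 0.0]]
force: [2.2, -1.4, -0.9]
finger_gap: 15.4
```

```bash
python3 arc.py -19.3 3
python3 - <<'E'
from m3 import *
snap('wrist','w11');snap('scene','s11')
p,d,o=ld('w11')
cv2.imwrite('pics/s11c.png',cv2.resize(ld('s11')[0][145:240,155:270],None,fx=6,fy=6,interpolation=cv2.INTER_CUBIC)[:,:,::-1])
E
```

```text
t 17.625 pos [ 608.4 -136.6  265.2] gap 15.4 F [ 2.2 -1.4 -0.9] ang -19.52 r 75.18
[0.1, -0.0, -0.1],[0.5, -0.1, -0.2],[0.1, -0.0, -0.1],
tilt fix [np.float64(0.0001), np.float64(0.0001), np.float64(-0.0014)]
```

View pics/w11.png

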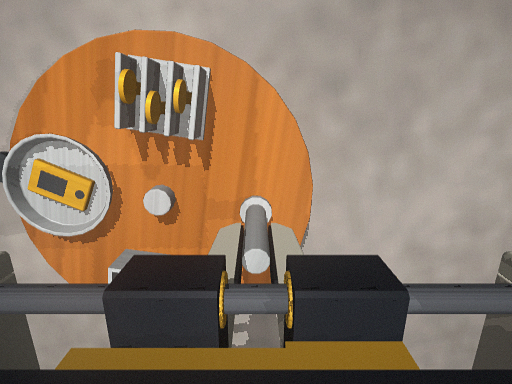

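View pics/s11c.png

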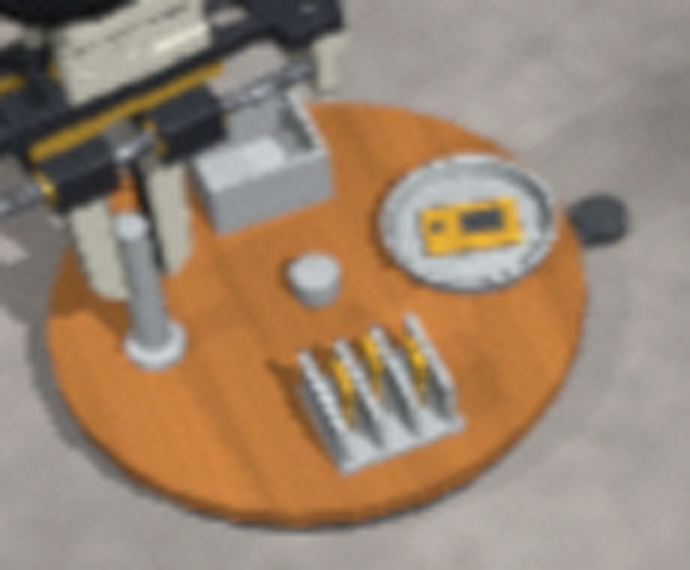

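```bash
cat > fin.py <<'E'
from m3 import *
import sys
fw,fs=sys.argv[1:3]
for n,f,dn,cn,hn in(('wrist',fw,(57,185),(160,160),(158,200)),('scene',fs,(155+465/6,145+222/6),(208,196),(155+313/6,145+270/6))):
    p,d,o=ld(f);hsv=cv2.cvtColor(p,cv2.COLOR_RGB2HSV)
    P=lambda L,z:[onz(n,u,v,z,o)[:2] for u,v in L]
    w=comp(cv2.inRange(hsv,(3,90,60),(14,255,255)),cn,1000)
    h=hull(w); h=h[(h[:,1]<240)] if n=='wrist' else h
    C=circ(P(h,28));print(n,'platter',C)
    # rim from dish-centre-outward rays: first wood pixel, along inward half
    px=np.array(dn,float);pts=[]
    R0=50 if n=='wrist' else 15
    for a in np.radians(np.arange(0,360,4)):
        dr=np.array([np.cos(a),np.sin(a)])
        for r in np.arange(R0*.75,R0*1.45,.25):
            q=px+r*dr;u,v=int(round(q[0])),int(round(q[1]))
            if not(0<=u<512 and 0<=v<384):break
            if w[v,u]: pts.append(q-dr*.25);break
    W=P(pts,40) ; D=circ(W);print(n,'dish',D,len(pts),'ang',ang(C[0],D[0]),'dist',np.hypot(*(D[0]-C[0])), 'about(537.5,-111.5)',ang((537.5,-111.5),D[0]))
    tag(f,dn,37,n)
    if n=='scene':
        m=comp(cv2.inRange(hsv,(0,0,0),(179,255,90)),(255.5,181.5),15);H=hull(m);print('ptr px',H.min(0),H.max(0));Q=circ(P(H[H[:,0]>253],10));print('ptr',Q,ang(C[0],Q[0]),np.hypot(*(Q[0]-C[0])))
E
python3 fin.py w11 s11
```

```text
wrist platter (array([ 537.9, -111.1]), np.float64(119.27971008363808), np.float64(0.19171448981857042))
wrist dish (array([467.8, -86. ]), np.float64(39.6185461602967), np.float64(0.46587827194441134)) 71 ang 160.25167014661048 dist 74.48412851812414 about(537.5,-111.5) 159.87669105574605
w11 tag [468.5 -85.2] [27.9 45.4] long yaw -35.2
scene platter (array([ 539.5, -108.4]), np.float64(121.80921104017582), np.float64(1.6663877059166112))
scene dish (array([468.3, -85.5]), np.float64(41.288306274268635), np.float64(1.1729701311020932)) 76 ang 162.1998723179877 dist 74.79379476030198 about(537.5,-111.5) 159.40044738513635
s11 tag [468.  -85.2] [29.8 45. ] long yaw -33.4
ptr px [249.6 177.6] [258.4 185.4]
ptr (array([409.5, -65.2]), np.float64(15.97676273823822), np.float64(0.3710538185986802)) 161.65930064333077 136.9838567262258
```

Run:
```python
from m3 import *
for f,pn,cn in(('w1',(68,149),(170,154)),('w4',(148,223),(275,200)),('w7',(152,227),(275,200)),('w8',(126,101),(243,120)),('w9',(81,95),(233,120))):
    p,d,o=ld(f);hsv=cv2.cvtColor(p,cv2.COLOR_RGB2HSV)
    P=lambda L,z:[onz('wrist',u,v,z,o)[:2] for u,v in L]
    w=comp(cv2.inRange(hsv,(3,90,60),(14,255,255)),cn,1000);h=hull(w);h=h[(h[:,1]>3)&(h[:,1]<225)];C=circ(P(h,28))
    roi=np.zeros(p.shape[:2],np.uint8);roi[pn[1]-16:pn[1]+17,max(pn[0]-18,0):pn[0]+22]=1
    m=comp(cv2.inRange(hsv,(0,0,0),(179,255,88))*roi,pn,30);H=hull(m);H=H[H[:,0]<pn[0]+3];Q=circ(P(H,10))
    print(f,'C',C[0],C[1].round(1),'ptr',Q[0],Q[1].round(1),Q[2].round(2),'ang',ang(C[0],Q[0]).round(2),'dist',np.hypot(*(Q[0]-C[0])).round(1),'ang fixed C',ang((537.7,-111.3),Q[0]).round(2))
```

```text
w1 C [ 537.8 -111.4] 119.7 ptr [406.1 -65.6] 14.4 0.52 ang 160.84 dist 139.4 ang fixed C 160.87
w4 C [ 537.5 -110. ] 119.0 ptr [406.1 -64.2] 14.1 0.29 ang 160.78 dist 139.1 ang fixed C 160.32
w7 C [ 537.7 -109.2] 118.5 ptr [406.9 -64.5] 14.7 0.38 ang 161.13 dist 138.2 ang fixed C 160.3
w8 C [ 537.4 -111.7] 119.5 ptr [405.3 -65.5] 13.4 0.29 ang 160.74 dist 140.0 ang fixed C 160.92
w9 C [ 537.6 -111.6] 119.3 ptr [405.2 -65.2] 13.2 0.24 ang 160.69 dist 140.3 ang fixed C 160.8
```

Five views put the pointer at about 160.75°, and the dish is at 160.25–160.5°. I'll nudge by 0.5 mm and let it settle.

jog_arm(
  moves=[
    [[0.3,0,-0.5,0,0,-0.001],[0,0,0,0,0,0],[0,0,0,0,0,0],[0,0,0,0,0,0]],
  ],
)

```text
t: 18.23
tcp_pos: [608.6, -136.2, 265.2]
orientation: [[0.001, 0.981, -0.194], [-0.0, -0.194, -0.981], [-1.0, 0.001, 0.0]]
force: [2.2, -1.5, -0.5]
finger_gap: 15.8
```

```bash
python3 arc.py -19.25 1; python3 -c "
from h import *
snap('wrist','w12');snap('scene','s12')
o=arm.get_obs();print(o['qvel'].round(2),o['finger_gap'],o['force'],o['t'])"; python3 fin.py w12 s12
```

```text
t 18.225 pos [ 608.6 -136.2  265.2] gap 15.8 F [ 2.2 -1.5 -0.5] ang -19.13 r 75.25
[0.7, -0.3, 0.1],
tilt fix [np.float64(-0.0001), np.float64(0.0), np.float64(-0.001)]
[-0.07 -0.06  0.03 -0.03  0.06 -0.12  0.08] 15.501265652412636 [ 2.38060423 -2.05242351 -0.67226268] 18.325
wrist platter (array([ 537.8, -111.3]), np.float64(119.30316348129762), np.float64(0.2120154984074782))
wrist dish (array([467.9, -86.6]), np.float64(39.71815096020664), np.float64(0.5672308069869036)) 71 ang 160.57719464879867 dist 74.14055782883129 about(537.5,-111.5) 160.31697654026414
w12 tag [468.1 -85.6] [27.9 44.9] long yaw -34.9
scene platter (array([ 539.5, -108.4]), np.float64(121.86622367405342), np.float64(1.598578999415611))
scene dish (array([467.5, -85.9]), np.float64(41.76178699616921), np.float64(1.414689381253846)) 76 ang 162.66098888604657 dist 75.48446438796879 about(537.5,-111.5) 159.93044186368988
s12 tag [467.8 -85.3] [30.2 45.1] long yaw -35.0
ptr px [249.6 177.6] [258.4 185.4]
ptr (array([409.5, -65.2]), np.float64(15.97676273823822), np.float64(0.3710538185986802)) 161.6382059344781 137.00928945105363
```

View pics/s12.png

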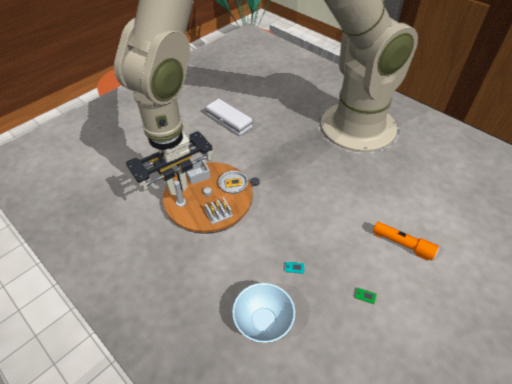

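```bash
python3 -c "
from rig import arm
print(arm.hand_in())"
```

```text
the job is handed in; nothing more can be done
None
```

I laid the brass tag flat in the round dish, then gripped the peg and turned the platter about 67° anticlockwise until the dish met the pointer. The job was handed in at t ≈ 18.3 s with the peg still gripped.

**Alignment:** the last wrist view puts the dish at 160.6°, and the peg's position gives 160.9°. The pointer is at about 160.75° from five earlier wrist views, so they agree within about 0.2°. The scene camera disagrees by about 1°, with the dish at 162.7° and the pointer at 161.6°. Its circle fits were much poorer (1.4–1.6 mm scatter against 0.2–0.6 mm), so I went by the wrist camera.

**Tag:** it sits within about 1 mm of the dish centre.

**Grip and bystanders:** the finger gap is about 15.5 mm on the 16 mm peg, the arm is still, and the force readings are about 3 N. In the last scene picture the bowl, flashlight, sunglasses case and the other two tags look unmoved.

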